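Wedge the dovetail stake into its tapered way

ROBOT

A 7-joint arm with a two-finger parallel gripper is mounted at the origin on the work surface. World frame = base frame: x ahead of the robot, y to its left, z up, the work surface at z = 0. Lengths are in m, angles in rad, forces in N, time in s.
With the tool pointing down it reaches from about 0.4 to 0.85 m from the base axis. Payload 6.9 kg.
Tool frame: the origin (TCP) lies on the mounting face of the last link; the fingertips stand 173 mm ahead of it and the grasp point (between the pads) lies 155 mm ahead of it (pinch_z is the z of the grasp point in the tool frame, in m); z points along the fingers, y is the direction in which the jaws open and shut (so a half turn about z gives the same grasp; the last joint's range is limited). The gripper opens to 85 mm and grips with 20 to 120 N. Pads are 22 mm wide; open, the fingers measure 114 mm over their backs; the gripper's body (76 mm by 85 mm) begins 54 mm behind the grasp point. The pads swing forward as they close: fully open they stand 13 mm farther back than shut.
Start: joints at [1.385, 0.507, -0.238, 1.5, 0.126, 1.149, -0.155], TCP at [0.18, -0.599, 0.405] pointing down, gripper open.
Joint ranges: [-3.08, 3.08], [-0.24, 2.05], [-1.43, 1.35], [0, 2.5], [-1.52, 4.66], [0.17, 1.96], [-2.89, 2.89]. Speed limits (rad/s): [2.39, 2.39, 3.14, 3.14, 3.14, 3.14, 3.14].

INTERFACE

Orientations are given as a 3x3 rotation matrix whose columns are the frame's x, y, z axes.
In Python, from cell import goto, move_straight, move_joints, open_jaws, grasp, dwell, solve_ik, get_state, read_camera, get_calibration, Unreachable, hand_in, pinch_z gives the robot as it stands. Calls block until the motion is done:
- goto(position, orientation): joint-space move of the TCP to a pose.
- move_straight(position, attitude=None, max_speed=0.15, threshold=None): straight line of the TCP; attitude=None keeps the orientation; max_speed is the mean speed in m/s. With threshold (N) it stops when the force on the tool has changed by that much, and returns True; else False.
- move_joints(angles): joint-space move.
- open_jaws() and grasp(): open the fingers fully, or close them until they stop; the grip force is fixed at half the most.
- dwell(seconds).
- solve_ik(position, orientation): joint angles nearest the present ones, or None.
- get_state(): the state.
- read_camera(name): name is "scene" or "top" or "wrist"; returns the picture (420x560x3 uint8, blue, green, red); there is no depth.
- get_calibration(name): a dict with "fx", "fy", "cx", "cy" (pixels), "k1" (the pictures are not rectified: a ray, as slopes to the right and down, at radius r is drawn at 1 + k1 r^2 times it, then the intrinsics apply), "cam_to_world" (4x4, takes a point from camera to world coordinates); the wrist camera has in their place "tool_from_camera" (4x4, takes a point from camera to tool coordinates, whose origin is the TCP and whose axes are the flange's). Camera axes: x right, y up, looking along -z (the intrinsics and any distortion apply to the point x, -y, -z); pixel columns grow to the right and rows downward; lengths in m; the calibration is good to about 2 mm. A picture is of the moment at which its call begins: read the wrist's pose just before it. get_calibration takes no time and is no camera call.
A pose or a line that the arm cannot do raises Unreachable and nothing moves.
- hand_in(): hands the job in, once; it reports no verdict.
The state is a dict: "time_s": time; "joints": joint angles; "joint_velocities": joint speeds; "tau": joint torques, N m; "ee_pos": TCP position; "tcp_rot": TCP orientation; "wrist_force": force on the tool from outside, world axes, zero at the start; "torque": the same for the moment, N m; "opening": opening from 0.0 (shut) to 1.0 (fully open).
Only numpy, scipy, OpenCV 4.12 (cv2) and the standard library are available. Lean on these libraries where they do the work, as an engineer would, in place of code of your own. Each camera call takes 0.05 s, during which the arm holds its last target.

TASK

Take the brass-posted forming stake with the tapered dovetail foot, set it on the open landing of the blue stake block with its narrow end towards the steel way, and slide it along the way until it wedges tight, fully home. Let go of it there, and leave the black-posted, square-footed stake standing where it is.

Things in the scene. Friction and masses are not known exactly. Their poses are not given: they have to be found in the camera images.
- stake_grip (a point): Loose stake, 0.5-0.85 kg, standing upright: square brass post 26 x 26 x 64 mm on a dark steel foot 60 mm long, 16 high. x points to the foot's narrow end: seen from above the underside is 57 mm wide at the rear (-x) and 43 at the front (7 degrees a side); flanks lean in 15 degrees going up. This point is on the post's axis, 50 mm above the underside, 30 below the top; post faces square to x, y.
- way_block: Fixed blue bed plate 200 (x) x 130 x 10 mm, origin at the centre of its underside, on the table. Open landing from x = -100 to -10 mm; from there to x = 90 two steel jaws, tops 28 mm above the table, form the dovetail way along +x, centred on y = 0. At the bed it is 65 mm wide at the mouth, 40 at the far end (7 degrees a side); the jaws overhang by 15 degrees, so the foot enters only by sliding.
- way_home (a point): Fixed point of the block: where the stake's grip point comes when the stake is wedged tight. It lies at x = 50, y = 0 mm of the block, 50 mm above the bed; x points along the way, towards its narrow end. Each 8 mm short of tight leaves 1 mm of play a side. The ways are oiled (friction about 0.3); a straight push of 10 to 15 N on the post wedges the stake.
- plain_grip (a point): The wrong stake, a loose bystander not to be moved: like the other in size, but with a black post and a rectangular foot 60 x 46 mm. The point is on the post's axis, 50 mm above the underside.

How it is judged:
At the end, for the whole second after the job is handed in: The brass-posted stake is released, at most 12 mm short of wedging tight (x 38 to 65 mm along the block), within 10 mm of the way's centre line, foot on the bed within 6 mm, upright and in line within 10 degrees; the square-footed stake is within 30 mm of its start (x of stake_grip in the frame of way_block between 0.038 and 0.065 m and y of stake_grip in the frame of way_block between -0.01 and 0.01 m and z of stake_grip in the frame of way_block between 0.054 and 0.066 m and angle between the x axis of stake_grip and the x axis of way_block, either way round below 0.17 rad and angle between stake_grip's own z axis and vertical below 0.17 rad and distance of plain_grip from where it was at the start of the episode below 0.03 m); the robot touches nothing.
It fails at once if the black-posted, square-footed stake is moved by more than 30 mm (distance of plain_grip from where it was at the start of the episode above 0.03 m).
It also fails if it takes over 54 s, if anything falls off the work surface, if the arm or the gripper's body presses on something with over 40 N, if the wrist force passes 120 N, or if a joint passes its speed limit or range.

## Working session

There is one attempt and no reset: what is moved stays moved. The work goes in short steps, each a Python script; the robot and the scene stay as the last script left them, time stands still between calls to the robot, and variables do not carry over. Pictures are saved under pics/ and viewed, and the job is handed in when it is done.

```bash
ls; mkdir -p pics
python3 - <<'E'
from cell import *
import cv2
s=get_state(); print(s['time_s'],s['ee_pos'],s['tcp_rot'],s['opening'],pinch_z)
for n in ["scene","top","wrist"]:
    cv2.imwrite(f"pics/{n}0.png",read_camera(n)); print(n,get_calibration(n))
E
```

```text
pics
0.0 [ 0.17964502 -0.59839837  0.4038097 ] [[ 9.57738004e-01  2.87641458e-01 -5.53880377e-04]
 [ 2.87641991e-01 -9.57736327e-01  1.79269125e-03]
 [-1.48190310e-05 -1.87624780e-03 -9.99998240e-01]] 1.000337342946848 0.1547
scene {'fx': 513.6010242578332, 'fy': 513.6010242578332, 'cx': 283.7846763423496, 'cy': 202.212195042912, 'k1': -0.1895651666248938, 'cam_to_world': array([[ 0.17579039, -0.84068191,  0.51220275,  0.98992989],
       [ 0.98436321,  0.14415992, -0.10122741, -0.17572484],
       [ 0.01126095,  0.52198835,  0.85287828,  0.81776106],
       [ 0.        ,  0.        ,  0.        ,  1.        ]])}
top {'fx': 415.1193728731001, 'fy': 415.1193728731001, 'cx': 275.1251976580665, 'cy': 201.10064941789813, 'k1': -0.09126834415634791, 'cam_to_world': array([[ 2.62218863e-02,  9.81901813e-01, -1.87566636e-01,
         3.96586105e-01],
       [-9.99644266e-01,  2.66706563e-02, -1.31113325e-04,
        -5.17567945e-02],
       [ 4.87378487e-03,  1.87503350e-01,  9.82251872e-01,
         9.05394836e-01],
       [ 0.00000000e+00,  0.00000000e+00,  0.00000000e+00,
         1.00000000e+00]])}
wrist {'fx': 337.26254693334585, 'fy': 337.26254693334585, 'cx': 280.69767674028594, 'cy': 207.2319504216161, 'k1': -0.029340956842844417, 'tool_from_camera': array([[-1.32221093e-03,  9.49180742e-01,  3.14728726e-01,
         7.97636772e-02],
       [ 9.99998952e-01,  1.06929100e-03,  9.76266522e-04,
        -2.67027606e-04],
       [ 5.90116788e-04,  3.14729687e-01, -9.49181161e-01,
         3.15334935e-02],
       [ 0.00000000e+00,  0.00000000e+00,  0.00000000e+00,
         1.00000000e+00]])}
```

View pics/scene0.png

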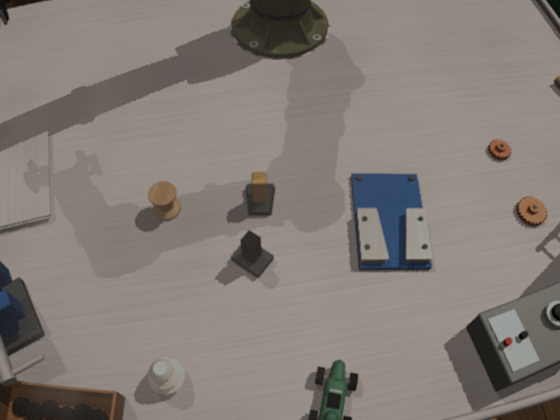

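View pics/top0.png

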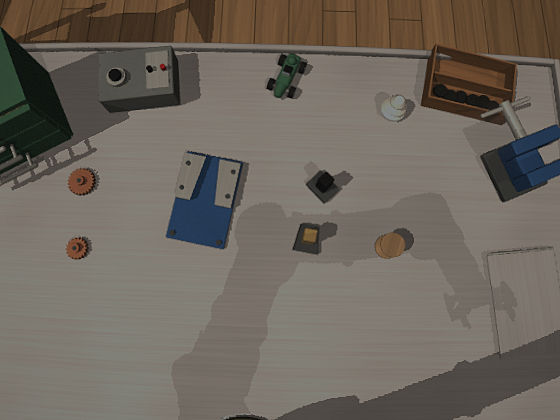

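View pics/wrist0.png

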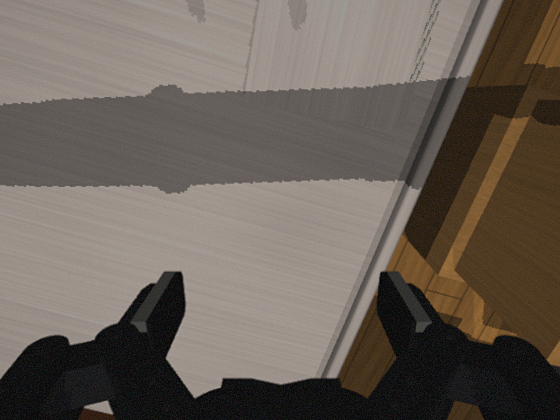

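The top view shows the brass stake near (309,237), the black stake at (323,184), and the blue block at (205,200) with its way running up the image. I'll zoom in to see which way the foot tapers.

Run:
```python
import cv2,numpy as np
t=cv2.imread('pics/top0.png');s=cv2.imread('pics/scene0.png')
a=cv2.resize(t[210:265,280:335],(400,400),interpolation=cv2.INTER_CUBIC)
b=cv2.resize(s[165:220,235:290],(400,400),interpolation=cv2.INTER_CUBIC)
cv2.imwrite('pics/z1.png',np.clip(np.hstack([a,b]).astype(float)*1.8,0,255).astype(np.uint8))
a=cv2.resize(t[145:255,155:255],(500,550),interpolation=cv2.INTER_CUBIC)
cv2.imwrite('pics/z2.png',a)
```

```text
(no output)
```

View pics/z1.png

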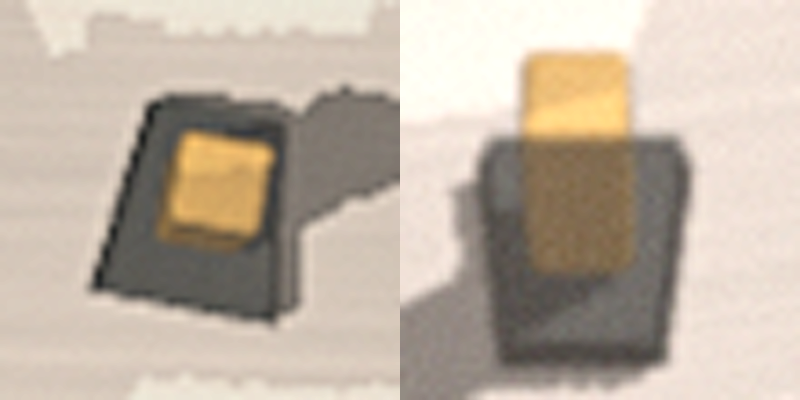

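View pics/z2.png

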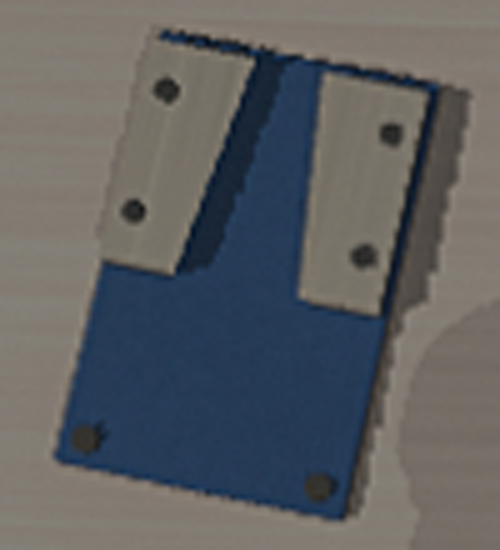

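The brass foot's narrow end points up in the image (world +x), roughly parallel to the block. I'll measure with the fixed cameras first.

```bash
cat > h.py <<'E'
import numpy as np, cv2
from cell import *
def rays(cal,px,T):
    K=np.array([[cal['fx'],0,cal['cx']],[0,cal['fy'],cal['cy']],[0,0,1.]])
    u=cv2.undistortPoints(np.asarray(px,float).reshape(-1,1,2),K,np.array([cal['k1'],0,0,0.]),None,None,None) if False else \
      cv2.undistortPointsIter(np.asarray(px,float).reshape(-1,1,2),K,np.array([cal['k1'],0,0,0.]),None,None,(3,50,1e-10))
    u=u.reshape(-1,2)
    d=np.c_[u[:,0],-u[:,1],-np.ones(len(u))]@T[:3,:3].T
    return T[:3,3],d
def camT(name,st=None):
    c=get_calibration(name)
    if name!='wrist': return c,c['cam_to_world']
    st=st or get_state(); T=np.eye(4);T[:3,:3]=st['tcp_rot'];T[:3,3]=st['ee_pos']
    return c,T@c['tool_from_camera']
def onz(name,px,z,st=None):
    c,T=camT(name,st); o,d=rays(c,px,T)
    z=np.broadcast_to(z,len(d))
    return o+d*((z-o[2])/d[:,2])[:,None]
def down(yaw):
    c,s=np.cos(yaw),np.sin(yaw)
    return np.array([[c,s,0],[s,-c,0],[0,0,-1.]])
E
python3 - <<'E'
from h import *
np.set_printoptions(precision=4,suppress=True)
for n in ['top','scene']:
    im=cv2.imread(f'pics/{n}0.png'); hsv=cv2.cvtColor(im,cv2.COLOR_BGR2HSV)
    m=cv2.inRange(hsv,(105,120,30),(125,255,255))
    cs=[c for c in cv2.findContours(m,0,2)[0] if cv2.contourArea(c)>100]
    for c in cs: print(n,'blue',cv2.contourArea(c),cv2.boundingRect(c))
    m=cv2.inRange(hsv,(10,110,50),(28,255,255))
    x0,y0=(290,220) if n=='top' else (240,165)
    m2=np.zeros_like(m);m2[y0:y0+55,x0:x0+45]=m[y0:y0+55,x0:x0+45]
    for c in cv2.findContours(m2,0,2)[0]:
        if cv2.contourArea(c)>15: print(n,'brass',cv2.minAreaRect(c),cv2.boundingRect(c))
print('brass top',onz('top',[[310.6,234.6]],.08))
# landing/side corners in top zoom: px = 155+X/5,145+Y/5
z=lambda X,Y:[155+X/5,145+Y/5]
P=onz('top',[z(57,460),z(343,518)],.01);print('rear corners',P)
J=onz('top',[z(150,35),z(435,85),z(172,272),z(300,298),z(256,58),z(322,72)],.028);print(J)
E
```

```text
top blue 3102.5 (166, 151, 76, 98)
top blue 2155.5 (498, 125, 62, 67)
top brass ((309.3918762207031, 235.64866638183594), (13.480716705322266, 14.960308074951172), 9.462321281433105) (302, 228, 16, 16)
scene blue 134.0 (0, 290, 11, 20)
scene blue 3265.5 (352, 175, 79, 94)
scene brass ((258.5, 179.0), (12.0, 13.0), 90.0) (252, 173, 14, 13)
brass top [[ 0.488  -0.1242  0.08  ]]
rear corners [[0.4818 0.1824 0.01  ]
 [0.4605 0.0565 0.01  ]]
[[0.6692 0.1505 0.028 ]
 [0.6494 0.0233 0.028 ]
 [0.5628 0.1335 0.028 ]
 [0.553  0.0774 0.028 ]
 [0.6598 0.1028 0.028 ]
 [0.6541 0.0733 0.028 ]]
```

Run:
```python
from h import *
np.set_printoptions(precision=4,suppress=True)
for n,p in [('stake',[.47,-.12,.40]),('block',[.54,.105,.42])]:
    goto(p,down(-.16)); dwell(.2)
    st=get_state(); im=read_camera('wrist'); cv2.imwrite(f'pics/w_{n}.png',im)
    np.savez(f'{n}.npz',ee_pos=st['ee_pos'],tcp_rot=st['tcp_rot']); print(st['time_s'],st['ee_pos'],st['wrist_force'])
```

```text
2.3667 [ 0.47   -0.1206  0.3999] [-0.0903 -0.8205  0.0923]
3.5583 [0.5401 0.1031 0.4199] [ 1.1617 -0.0581 -0.1151]
```

View pics/w_stake.png

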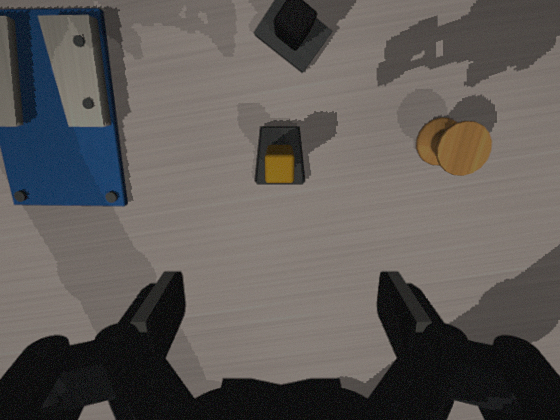

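View pics/w_block.png

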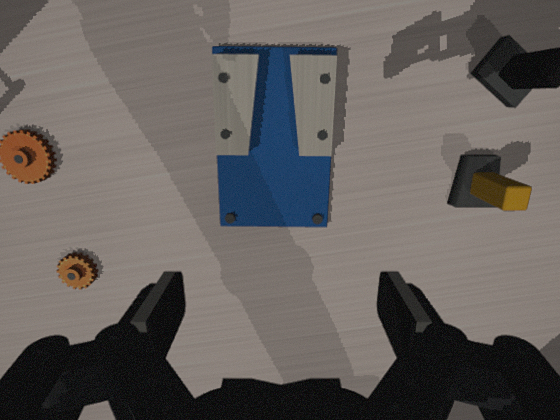

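The wrist views show the brass post top at about (279,168) with the narrow end up. The blue bed's rear corners are at about (221,226) and (327,227), and the jaw fronts are at row 155. I'll measure these precisely.

Run:
```python
from h import *
np.set_printoptions(precision=4,suppress=True)
st=dict(np.load('stake.npz')); im=cv2.imread('pics/w_stake.png'); hsv=cv2.cvtColor(im,cv2.COLOR_BGR2HSV)
m=cv2.inRange(hsv,(15,140,110),(32,255,255)); m[:,:230]=0;m[:,340:]=0
c=max(cv2.findContours(m,0,1)[0],key=cv2.contourArea); r=cv2.minAreaRect(c); print('top',r,cv2.boundingRect(c))
B=cv2.boxPoints(r); W=onz('wrist',B,.08,st); print(W, 'centre',W.mean(0)); 
for i in range(4): d=W[(i+1)%4]-W[i]; print(np.linalg.norm(d),np.degrees(np.arctan2(d[1],d[0])))
# foot
F=onz('wrist',[[262,127],[299,127],[303.5,184],[256,184]],[.016,.016,0,0],st);print('foot',F)
f=(F[0]+F[1])/2-(F[2]+F[3])/2;print('foot mid',F.mean(0),np.degrees(np.arctan2(f[1],f[0])))
# block
st=dict(np.load('block.npz')); im=cv2.imread('pics/w_block.png'); hsv=cv2.cvtColor(im,cv2.COLOR_BGR2HSV)
m=cv2.inRange(hsv,(100,120,30),(128,255,255)); m[:,:190]=0;m[:,360:]=0
L=[];R=[]
for y in range(165,210):
    x=np.where(m[y])[0]; L.append([x[0],y]);R.append([x[-1]+1,y])
rear=[]
for x in range(235,315): rear.append([x,np.where(m[:,x])[0][-1]+1])
def line(p):
    w=onz('wrist',p,.01,st)[:,:2].astype(np.float32); v=cv2.fitLine(w,cv2.DIST_HUBER,0,.001,.001).ravel(); return v
l,r_,b=line(L),line(R),line(rear)
for v in (l,r_,b): print(v,np.degrees(np.arctan2(v[1],v[0])))
a=np.array([l[:2]*np.sign(l[0]),r_[:2]*np.sign(r_[0]),np.array([b[1],-b[0]])*np.sign(b[1])]);x=a.mean(0);x/=np.linalg.norm(x);y=np.array([-x[1],x[0]])
print('width',(l[2:]-r_[2:])@y); mid=(l[2:]+r_[2:])/2
o=x*(b[2:]@x+.1)+y*(mid@y); print('block origin',o,'yaw',np.arctan2(x[1],x[0]))
J=onz('wrist',[[218,155],[248,155],[299,155.5],[332,156],[212,54],[337,54],[256,54],[291,54]],.028,st)[:,:2]-o; print('jaw pts in block',np.c_[J@x,J@y])
```

```text
top ((278.5, 169.0), (26.0, 27.0), 90.0) (265, 156, 28, 27)
[[ 0.5021 -0.1122  0.08  ]
 [ 0.4983 -0.1351  0.08  ]
 [ 0.4757 -0.1316  0.08  ]
 [ 0.4795 -0.1082  0.08  ]] centre [ 0.4889 -0.1218  0.08  ]
0.023173768883526534 -99.3072942879912
0.022954825655538875 171.28617211162097
0.02374088781916509 80.69549079273641
0.022957111028147518 -10.129326865894289
foot [[ 0.5216 -0.1097  0.016 ]
 [ 0.5155 -0.147   0.016 ]
 [ 0.451  -0.1435  0.    ]
 [ 0.4597 -0.0908  0.    ]]
foot mid [ 0.4869 -0.1228  0.008 ] -10.082373413256953
[ 0.9849 -0.1732  0.5308  0.1769] -9.973562
[ 0.985  -0.1728  0.513   0.0504] -9.949579
[0.1637 0.9865 0.4719 0.1176] 80.57562
width 0.12767503
block origin [0.5713 0.1051] yaw -0.17073694
jaw pts in block [[-0.0116  0.0598]
 [-0.0114  0.0276]
 [-0.0116 -0.0271]
 [-0.0119 -0.0625]
 [ 0.0883  0.0608]
 [ 0.0891 -0.0622]
 [ 0.0885  0.0175]
 [ 0.0887 -0.017 ]]
```

```bash
cat >> h.py <<'E'
O=np.array([.570,.1045]); YB=-.171; S=np.array([.4887,-.1222]); YS=-.171
bx=np.array([np.cos(YB),np.sin(YB)]); by=np.array([-bx[1],bx[0]])
def blk(x,y,z): return np.r_[O+x*bx+y*by,z]
E
python3 - <<'E'
from h import *
np.set_printoptions(precision=4,suppress=True)
h=.055+pinch_z
goto(np.r_[S,.35],down(YS))
move_straight(np.r_[S,h+.10],max_speed=.2)
print(move_straight(np.r_[S,h],max_speed=.08,threshold=8),get_state()['ee_pos'])
f0=get_state()['wrist_force']
grasp(); st=get_state(); print(st['opening'],st['wrist_force'])
move_straight(np.r_[S,h+.08],max_speed=.1); dwell(.2); st=get_state(); print(st['time_s'],st['opening'],st['wrist_force'],f0)
cv2.imwrite('pics/w_grip.png',read_camera('wrist')); cv2.imwrite('pics/s_grip.png',read_camera('scene'))
E
```

```text
False [ 0.4889 -0.1223  0.2101]
0.29935674516016225 [-1.5427 -0.7765  4.6415]
8.0417 0.29712046720935154 [-0.5583  0.5552 -5.8006] [-0.4278 -0.5139  0.3953]
```

View pics/w_grip.png

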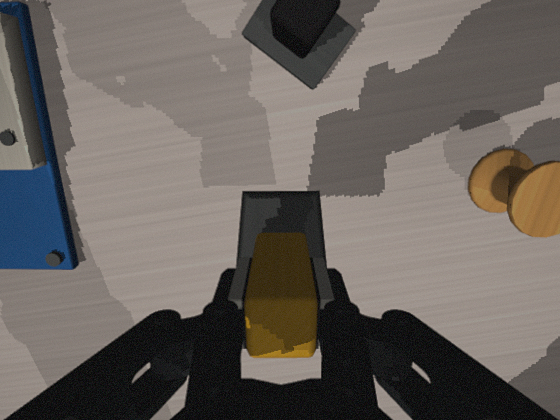

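View pics/s_grip.png

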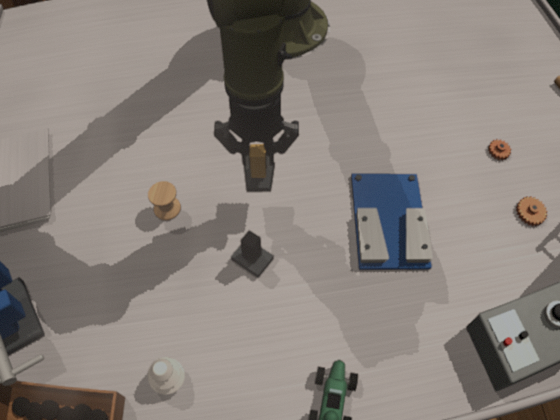

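The stake is held upright and square, with the narrow edge at row 192 pointing forward. Next I'll set it on the landing.

Run:
```python
from h import *
np.set_printoptions(precision=4,suppress=True)
h=.055+.010+pinch_z
goto(blk(-.058,0,h+.07),down(YB))
move_straight(blk(-.058,0,h+.012),max_speed=.12); dwell(.2)
print(move_straight(blk(-.058,0,h-.004),max_speed=.02,threshold=5)); st=get_state(); print(st['time_s'],st['ee_pos']-[0,0,h],st['wrist_force'])
cv2.imwrite('pics/w_land.png',read_camera('wrist')); cv2.imwrite('pics/s_land.png',read_camera('scene'))
```

```text
True
10.5167 [0.5128 0.1144 0.0001] [-0.0914 -0.2379  3.7342]
```

View pics/w_land.png

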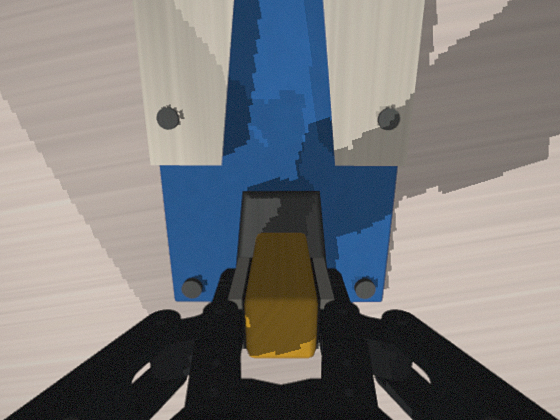

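View pics/s_land.png

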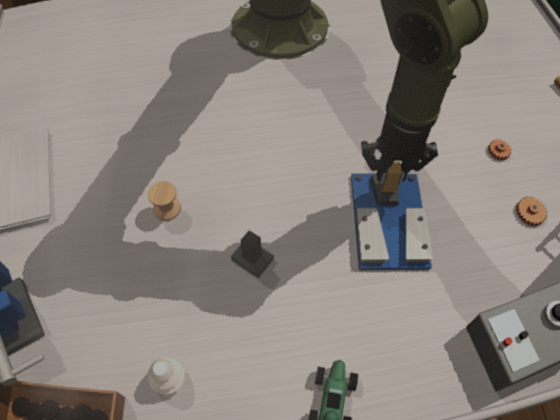

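The foot is seated on the bed at the expected height. Its front is centred at column 281.5 against the mouth's 279, about 1 mm off. I'll slide it in with a small +y correction.

Run:
```python
from h import *
np.set_printoptions(precision=4,suppress=True)
h=.055+.010+pinch_z+.0003
def rep(t,r):
    st=get_state(); d=st['ee_pos'][:2]-O; f=st['wrist_force'];print(t,r,round(st['time_s'],2),'blk',d@bx,d@by,st['ee_pos'][2]-h,'f',f[:2]@bx,f[:2]@by,f[2],st['opening'])
r=move_straight(blk(-.03,.0012,h),max_speed=.05,threshold=12);rep('a',r)
if not r:
    r=move_straight(blk(.03,.0012,h),max_speed=.04,threshold=12);rep('b',r)
    if not r:
        r=move_straight(blk(.054,.0012,h),max_speed=.015,threshold=14);rep('c',r)
cv2.imwrite('pics/w_in.png',read_camera('wrist')); cv2.imwrite('pics/s_in.png',read_camera('scene'))
```

```text
a False 11.34 blk -0.029619595699790044 0.0011104174058461766 -0.00013161387384161283 f 1.7500326692443164 0.22262779152078144 -2.892208614149471 0.2973231216921779
b False 12.99 blk 0.029975464378182902 0.0011893726481771575 -4.6083444237454696e-05 f 0.6302675636189856 0.3965782324122649 -3.0839964654269165 0.2969522963291986
c True 14.32 blk 0.050257346746596585 0.001715432343738917 -2.860008671110026e-05 f -1.4782230017030022 -0.6868205422740744 5.066911196723909 0.29948674262258856
```

View pics/w_in.png

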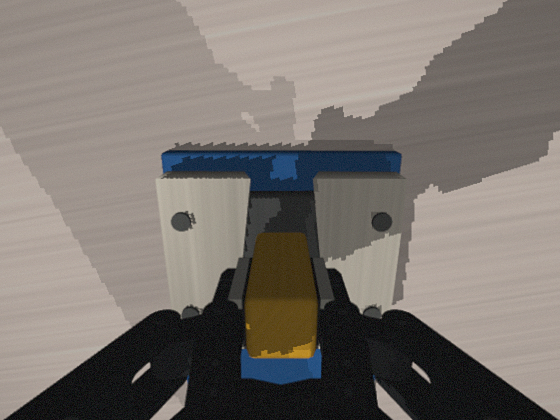

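It stopped on force at x≈50 mm, which is the nominal home. One more gripped push will confirm it is tight, then I'll release and check.

Run:
```python
from h import *
np.set_printoptions(precision=4,suppress=True)
h=.055+.010+pinch_z+.0003
def rep(t,r):
    st=get_state(); d=st['ee_pos'][:2]-O; f=st['wrist_force'];print(t,r,round(st['time_s'],2),'blk',d@bx,d@by,st['ee_pos'][2]-h,'f',f[:2]@bx,f[:2]@by,f[2],st['opening'])
r=move_straight(blk(.056,.0015,h),max_speed=.01,threshold=15);rep('push',r)
open_jaws(); dwell(.3); rep('open',0)
p=get_state()['ee_pos'].copy(); 
print(move_straight(p+[0,0,.12],max_speed=.1,threshold=15))
p[2]=.40; p[:2]=blk(-.03,0,0)[:2]; move_straight(p,max_speed=.2); dwell(.3)
st=get_state(); cv2.imwrite('pics/w_end.png',read_camera('wrist')); np.savez('end.npz',ee_pos=st['ee_pos'],tcp_rot=st['tcp_rot'])
cv2.imwrite('pics/s_end.png',read_camera('scene')); cv2.imwrite('pics/t_end.png',read_camera('top')); rep('end',0)
```

```text
push True 14.96 blk 0.05194507529188349 0.002013340103253744 6.199101609627444e-05 f -1.2918396588904673 -0.5776917492511233 5.12429415752786 0.29769741573064773
open 0 15.88 blk 0.051220320323076725 0.001858951486781345 -0.0011687392087681159 f -0.5933162982826322 0.1859793630976977 -0.740105434997257 1.0008039099441126
False
end 0 18.33 blk -0.029765210426301508 -3.1284789717803874e-05 0.17959656400313043 f -0.45455933551246264 -0.5976767333963601 -0.718037742795795 0.9992894831117595
```

View pics/w_end.png

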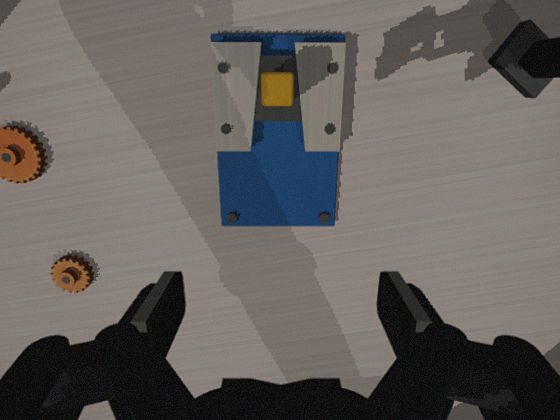

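View pics/s_end.png

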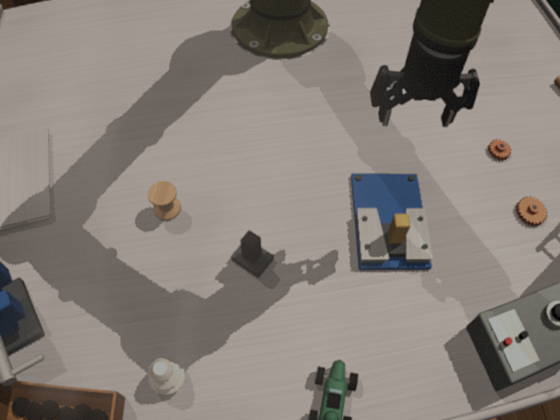

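The stake stands alone in the way, with the post top at about (278,89) in the wrist view. The black stake is at (252,252) in the scene view, same as before. I'll measure the stake's pose relative to the block from this picture.

Run:
```python
from h import *
np.set_printoptions(precision=4,suppress=True)
st=dict(np.load('end.npz')); im=cv2.imread('pics/w_end.png'); hsv=cv2.cvtColor(im,cv2.COLOR_BGR2HSV)
m=cv2.inRange(hsv,(15,140,80),(32,255,255)); m[:,:240]=0;m[:,320:]=0;m[140:]=0
c=max(cv2.findContours(m,0,1)[0],key=cv2.contourArea); r=cv2.minAreaRect(c); print(r)
W=onz('wrist',cv2.boxPoints(r),.09,st)[:,:2]; d=W[1]-W[0]; print('edge deg',np.degrees(np.arctan2(d[1],d[0])),'block',np.degrees(YB))
J=onz('wrist',[[218,152],[341,151.5]],.028,st)[:,:2]; J2=onz('wrist',[[210,42],[346,42]],.028,st)[:,:2]
R=onz('wrist',[[221,226],[335,226]],.01,st)[:,:2]
for n,A in (('jawfront',J),('jawend',J2),('rear',R),('post',W)): q=A.mean(0)-O; print(n,q@bx,q@by)
a,b=cv2.imread('pics/scene0.png'),cv2.imread('pics/s_end.png')
for n in (a,b):
    k=(n[225:262,225:285].max(2)<45).astype(np.uint8); mm=cv2.moments(k,True); print('black',225+mm['m10']/mm['m00'],225+mm['m01']/mm['m00'],mm['m00'])
```

```text
((277.0, 89.0), (34.0, 32.0), 90.0)
edge deg -99.87000853456843 block -9.797578296737077
jawfront -0.011115060812066924 -0.0007838402629434973
jawend 0.0895773738357025 0.0003376721942261617
rear -0.09951144276894668 0.0011060293941819817
post 0.04865621714906242 0.0011176719399746656
black 250.91402714932127 248.44796380090497 221.0
black 254.8 254.3 10.0
```

Run:
```python
from h import *
for n,(x,y,w,h) in (('s',(230,230,46,46)),('t',(304,166,38,38))):
    a=cv2.imread({'s':'pics/scene0.png','t':'pics/top0.png'}[n],0); b=cv2.imread(f'pics/{n}_end.png',0)
    r=cv2.matchTemplate(b[y-20:y+h+20,x-20:x+w+20],a[y:y+h,x:x+w],cv2.TM_CCOEFF_NORMED); _,v,_,l=cv2.minMaxLoc(r); print(n,v,l[0]-20,l[1]-20)
hand_in()
```

```text
s 0.937936007976532 0 0
t 0.8728713989257812 0 0
the job is handed in; nothing more can be done
```

I put the brass stake on the landing with its narrow end towards the way, slid it in until it wedged, released it and handed the job in. My last move ended at about 18 s of the 54 s allowed, and the verdict isn't reported.

**Wedging:** the slide stopped on its 14 N force limit at about x = 50 mm. A second 15 N push carried the tool on to about 52 mm, of which some may be give in the arm or grip.

**Final position, from the last wrist picture:**

| Check | Measured | Allowed |
|---|---|---|
| Position along the way | about 48.7 mm | 38 to 65 mm |
| Offset from the centre line | about 1 mm | 10 mm |
| Out of line with the block | under 1° | 10° |

The stake looked upright with its foot down. It met the bed at the expected height, but I did not measure its height or tilt again after release.

**Robot:** the gripper was open and well clear above the block.

**Black-posted stake:** it shows no shift (0 pixels) in either fixed camera by image matching. An earlier check using a dark-colour mask disagreed, finding 10 pixels after the move against 221 before. I put that down to the arm's shadow having moved and did not rely on it.

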